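# Swivel the tube stand to its next index notch

## Task

The swivel stand with the tube rack is locked in its first notch. Pull up the spring ring on its index arm, swing the arm gently anticlockwise (seen from above) to the very next notch, somewhere near 45 degrees on, and let the pin drop fully home there so that the stand is locked again. Never force the pin against its notch or the plates, keep the tubes standing in the rack, leave everything else on the bench where it is, and let go at the end.

Things in the scene. Friction and masses are not known exactly. Their poses are not given: they have to be found in the camera images.
- stand: swivel stand of the tube rack, fixed on the bench: round grey foot 230 mm across. Origin on the vertical swivel axis at bench height, z up. With joint turntable at 0 the index arm points 140 deg clockwise (seen from above) of this body's x axis. On the side opposite the arm's path a code reader stands on a post, its top 250 mm above the bench
- first_notch (a point): middle of the first notch (fixed to the stand), at the top of its plate, 45 mm above the bench and 135 mm from the axis; x points outward. Under the arm's path runs a flat aluminium sector plate (radius 112 to 158 mm, top 40 mm up). On it are clamped three steel notch plates, 5 mm thick, ends bevelled, each with one notch 10 mm wide and open outward. At the start the pin sits in the first
- sector (a point): point on the pin's path (radius 135 mm) at sector plate height, 45 deg anticlockwise of the first notch, fixed to the stand: only the nominal place of the second notch. Its plate is clamped wherever the stand was last set up, so the second notch's middle lies 37 to 53 deg anticlockwise (from above) of the first, not measured; its plate's flat top runs 19 deg either side of it. The third lies 93 to 99 deg on
- turntable (a joint): angle of the turntable about the vertical axis, rad: 0 (give or take 0.01) with the pin in the first notch, growing anticlockwise seen from above. It turns with light friction (about 2 N at the ring, 5 to 6 N with the pin riding on a plate) and stays where it is left; with the pin home in a notch it has about 1 mm play either way at the pin
- rack (a point): centre of the top of the white tube rack, on the swivel axis, 108 mm above the bench; rack 75 x 125 mm, tube tops about 140 mm above the bench. It stands on the turntable, an aluminium disc 200 mm across, from which the index arm (26 mm wide, top 58 mm above the bench) reaches out over the sector plate; x points along the arm
- index_pin (a joint): lift of the spring index pin, m: 0 fully home in a notch, 0.008 to 0.009 when its tip rides on a notch plate, 0.004 on the bare sector plate, 0.015 pulled to its stop. It must be lifted a little over 9 mm to clear a notch. The pin is an upright 8 mm steel rod with a chamfered tip in the outer end of the index arm; a spring presses it down with about 5 N when home, 8 N on a plate, 10 N at the stop
- ring (a point): centre of the pull ring on the index pin: upright plain steel ring, outside 36 mm, inside 20 mm, bar 8 mm thick; centre 98 mm above the bench when the pin is home, 135 mm from the axis; rises and turns with the pin. x points outward along the arm; the ring's plane holds x and z, so it is pinched across its 8 mm, fingers closing along the swing. Below it is a fixed sleeve, top 73 mm up
- tube_1: capped empty sample tube, 13 mm across and 78 mm long with a 17 mm cap, standing loose and upright in a hole of the rack on the turntable; origin at the middle of its bottom, z along the tube
- tube_2: capped empty sample tube, 13 mm across and 78 mm long with a 17 mm cap, standing loose and upright in a hole of the rack on the turntable; origin at the middle of its bottom, z along the tube
- tube_3: capped empty sample tube, 13 mm across and 78 mm long with a 17 mm cap, standing loose and upright in a hole of the rack on the turntable; origin at the middle of its bottom, z along the tube
- tube_4: capped empty sample tube, 13 mm across and 78 mm long with a 17 mm cap, standing loose and upright in a hole of the rack on the turntable; origin at the middle of its bottom, z along the tube
- foam_tray: white foam tray 144 x 188 x 28 mm half full of tubes, tops 90 mm high; bystander; origin under its centre
- tube_pack: white foam tray 166 x 210 mm full of capped tubes, 90 mm high; bystander; origin under its centre
- hex_key: L-shaped hex key of 6 mm bar lying on the bench, legs 75 and 26 mm; bystander; origin at the end of the long leg
- marker: square-bodied marker pen 120 x 12 x 12 mm lying on the bench; bystander; origin under its centre
- gel_bottle: hand gel bottle, 60 mm across, 160 mm tall; bystander; origin under its centre
- swab_pot: open steel pot 72 mm across, 85 mm tall; bystander; origin under its centre

How it is judged:
On the way, in this order (a step that is already met when the one before it is completed fails the run):
1. the pin is pulled up out of the first notch (value of joint index_pin above 0.0075 m and value of joint turntable below 0.1 rad), for 0.1 s.
2. the turntable has been swung away from the first notch (value of joint turntable above 0.25 rad), for 0.1 s.
At the end, for the whole second after the job is handed in: the turntable stands 35 to 55 deg anticlockwise of its start with the index pin fully home (lift under 2 mm) in the second notch, at rest; all four tubes stand upright (within 11 deg) and bottomed in the rack (value of joint turntable between 0.61 and 0.96 rad and value of joint index_pin below 0.002 m and velocity of joint turntable between -0.05 and 0.05 rad/s and angle between each of tube_1, tube_2, tube_3, tube_4's own z axis and vertical below 0.2 rad and height (world z) of each of tube_1, tube_2, tube_3, tube_4 below 0.07 m); the robot touches nothing.
It fails at once if the index pin was forced: more than 20 N between the pin and a notch plate or the sector plate (contact force between index_pin_c0 and anything else above 20 N).
It fails at once if the turntable was swung roughly (faster than 1.5 rad/s) (velocity of joint turntable above 1.5 rad/s or velocity of joint turntable below -1.5 rad/s).
It fails at once if a tube was tipped or came out of the rack (angle between any of tube_1, tube_2, tube_3, tube_4's own z axis and vertical above 0.35 rad or height (world z) of any of tube_1, tube_2, tube_3, tube_4 above 0.085 m).
It fails at once if something else on the bench was disturbed (moved more than 30 mm) (distance of any of foam_tray, tube_pack, hex_key, marker, gel_bottle, swab_pot from where it was at the start of the episode above 0.03 m).
It also fails if it takes over 51 s, if anything falls off the work surface, if the arm or the gripper's body presses on something with over 40 N, if the wrist force passes 120 N, or if a joint passes its speed limit or range.

## Robot

A 6-joint arm with a two-finger parallel gripper is mounted at the origin on the work surface. World frame = base frame: x ahead of the robot, y to its left, z up, the work surface at z = 0. Lengths are in m, angles in rad, forces in N, time in s.
With the tool pointing down it reaches from about 0.3 to 0.825 m from the base axis. Payload 5.4 kg.
Tool frame: the origin (TCP) lies at the very end of the fingers, on their centre line; the grasp point (between the pads) lies 19 mm behind it; z points along the fingers, y is the line along which they close (so a half turn about z gives the same grasp; the last joint's range is limited). The gripper opens to 92 mm and grips with 3 to 60 N. Pads are 20 mm wide; open, the fingers measure 128 mm over their backs; the gripper's body (75 mm by 189 mm) begins 69 mm behind the grasp point.
Start: joints at [-1.55, 0.158, 1.597, -0, 1.386, -0.21], TCP at [0.132, -0.56, 0.215] pointing down, gripper open.
Joint ranges: [-2.91, 2.91], [-0.94, 2.29], [0.18, 2.7], [-1.29, 4.43], [0.17, 2.64], [-3, 3]. Speed limits (rad/s): [2.57, 2.57, 3.14, 3.14, 3.14, 3.14].

## Interface

Orientations are given as a rotation vector (axis times angle).
In Python, from workcell import bot gives the robot as it stands. Calls block until the motion is done:
- bot.goto(position, orientation): joint-space move of the TCP to a pose.
- bot.line_to(position, rot=None, max_speed=0.15): straight line of the TCP; rot=None keeps the orientation; max_speed is the mean speed in m/s.
- bot.set_joints(angles): joint-space move.
- bot.set_gripper(opening, newtons=None): opening from 0.0 (shut) to 1.0 (fully open); newtons is the grip in N (None keeps the last); returns when the fingers have stopped.
- bot.hold(seconds).
- bot.inverse_kinematics(position, orientation): joint angles nearest the present ones, or None.
- bot.read_camera(name): name is "scene" or "top" or "wrist"; returns a dict with "pixels" (420x560x3 uint8, blue, green, red), "fx", "fy", "cx", "cy" (pixels), "k1" (the pictures are not rectified: a ray, as slopes to the right and down, at radius r is drawn at 1 + k1 r^2 times it, then the intrinsics apply), "R" (3x3) and "t" (3): a world point X has camera coordinates R X + t. Camera axes: x right, y down, z forward; pixel columns grow to the right and rows downward; lengths in m; the calibration is good to about 2 mm. A picture is of the moment at which its call begins. There is no depth.
A pose or a line that the arm cannot do raises bot.MotionError and nothing moves.
- bot.job_done(): hands the job in; it is judged then, once.
Readings, each from a call of its own:
- bot.current_clock(): time.
- bot.current_joints(): joint angles.
- bot.current_joint_vel(): joint speeds.
- bot.current_effort(): joint torques, N m.
- bot.current_ee_pos(): TCP position.
- bot.current_tool_rot(): TCP orientation.
- bot.current_contact_force(): force on the tool from outside, world axes, zero at the start.
- bot.current_ft_torque(): the same for the moment, N m.
- bot.current_opening(): opening from 0.0 (shut) to 1.0 (fully open).
- bot.current_grip_force(): force on a finger pad.
Only numpy, scipy, OpenCV 4.12 (cv2) and the standard library are available. Lean on these libraries where they do the work, as an engineer would, in place of code of your own. Each camera call takes 0.05 s, during which the arm holds its last target. There are 200 camera calls.

## Working session

There is one attempt and no reset: what is moved stays moved. The work goes in short steps, each a Python script; the robot and the scene stay as the last script left them, time stands still between calls to the robot, and variables do not carry over. Pictures are saved under pics/ and viewed, at most 10 in all, crops included, and the job is handed in when it is done.

```bash
mkdir -p pics; ls; python3 - <<'E'
from workcell import bot
import cv2
for n in("scene","top"):
    c=bot.read_camera(n); cv2.imwrite(f"pics/{n}0.png",cv2.resize(c["pixels"],(800,600),interpolation=cv2.INTER_CUBIC))
    print(n,c["fx"],c["cx"],c["cy"],c["k1"],c["R"],c["t"])
E
```

```text
pics
scene 469.53910705723695 281.9841265144364 205.11144648087927 0.05197129413595118 [[-0.34997983  0.93675593  0.00156519]
 [ 0.80124115  0.30021517 -0.51757461]
 [-0.48531098 -0.17988658 -0.85563665]] [ 0.16775637 -0.36224706  1.62750117]
top 449.52081324321034 283.3118394148759 210.52145004221865 -0.0832050210372691 [[-0.00314191 -0.99982112  0.01865085]
 [-0.99791137  0.00193142 -0.06456909]
 [ 0.06452152 -0.01881476 -0.99773893]] [-0.01971629  0.49474606  1.16872579]
```

View pics/scene0.png

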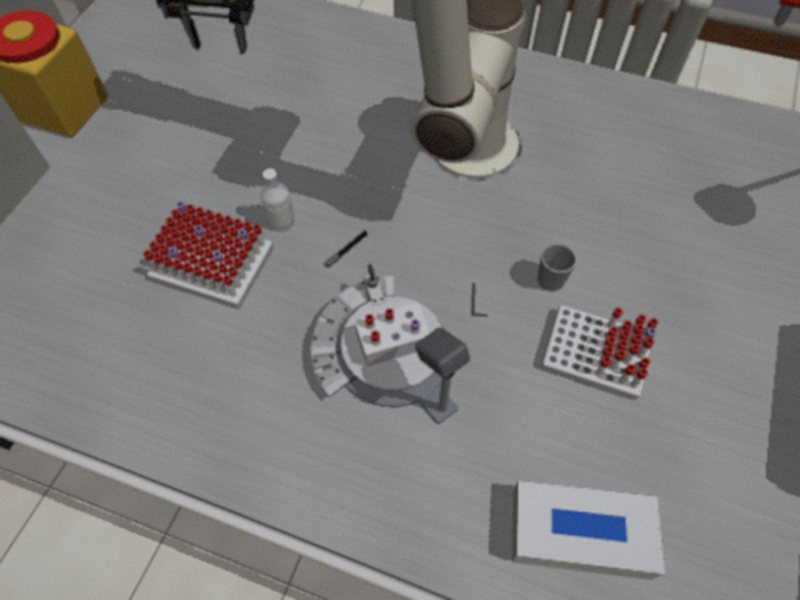

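View pics/top0.png

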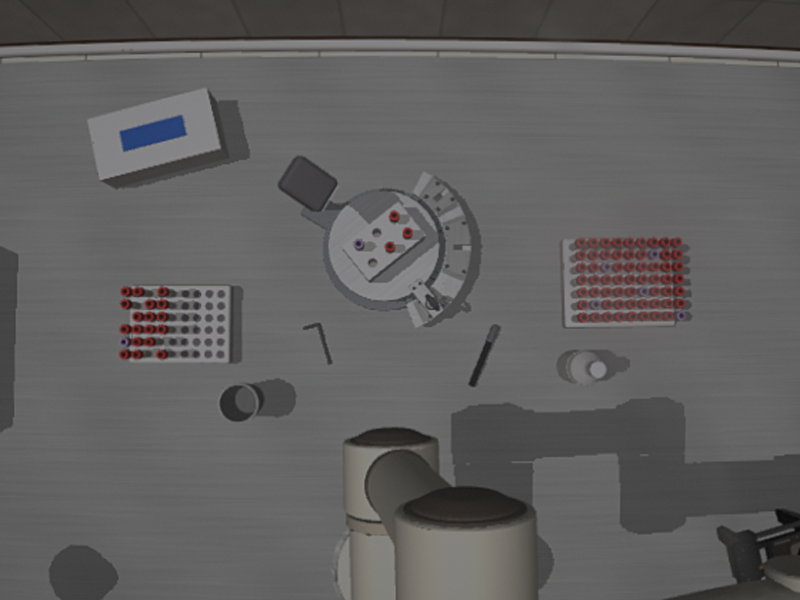

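The top view shows the stand at about (385,248), with the ring and arm at about (432,300). The notch plates run anticlockwise up the right side, with the second notch near (462,247). I'll take enlarged crops next.

```bash
python3 - <<'E'
from workcell import bot
import cv2,numpy as np
a=bot.read_camera("top")["pixels"][110:240,220:350]
b=bot.read_camera("scene")["pixels"][175:290,205:335]
a=cv2.resize(a,(780,780)[:2],interpolation=cv2.INTER_CUBIC)
a=cv2.convertScaleAbs(a[:,180:],alpha=1.6)  # cols from 250
cv2.imwrite("pics/topc.png",cv2.resize(a[180:],None,fx=1,fy=1)) # x0=250,y0=140, scale 6
cv2.imwrite("pics/scenec.png",cv2.resize(b[:100],None,fx=6,fy=6,interpolation=cv2.INTER_CUBIC))
E
```

```text
(no output)
```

View pics/topc.png

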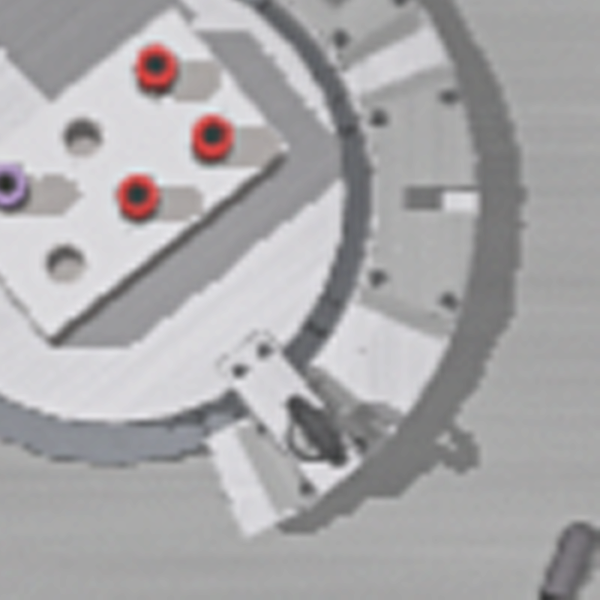

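View pics/scenec.png

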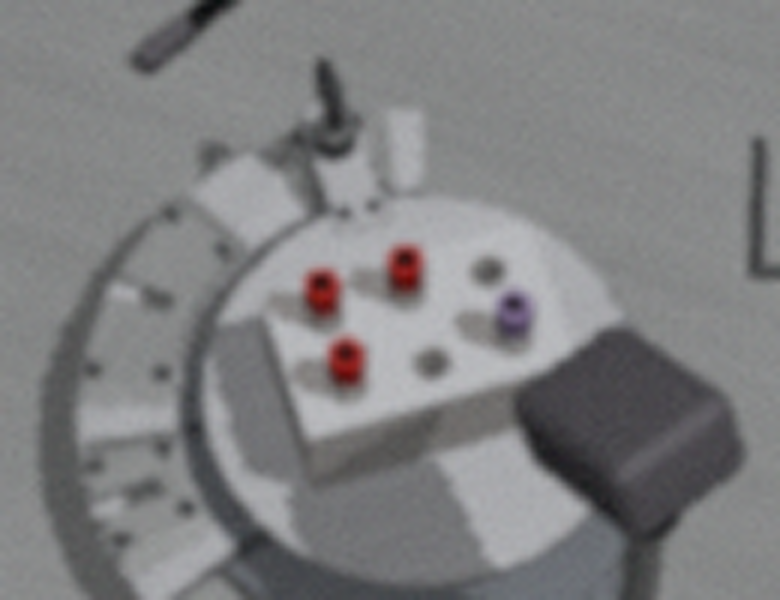

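The top crop (6x, origin 250,140) shows the ring at about (318,430). Notch 2 has its centreline at v≈198, from u 405 to 478, and the rack's long edge runs (287,150)–(53,340). In the scene crop the ring is at about (330,97).

```bash
cat > h.py <<'E'
from workcell import bot
import numpy as np, cv2
from scipy.spatial.transform import Rotation as Ro
def ray(c,px):
    K=np.array([[c["fx"],0,c["cx"]],[0,c["fy"],c["cy"]],[0,0,1.]])
    n=cv2.undistortPoints(np.array([[px]],float),K,np.array([c["k1"],0,0,0.]))[0,0]
    R=np.array(c["R"]);return -R.T@np.array(c["t"]), R.T@np.r_[n,1]
def atz(c,px,z):
    o,d=ray(c,px);return o+d*(z-o[2])/d[2]
def proj(c,X):
    K=np.array([[c["fx"],0,c["cx"]],[0,c["fy"],c["cy"]],[0,0,1.]])
    return cv2.projectPoints(np.array(X,float).reshape(-1,1,3),cv2.Rodrigues(np.array(c["R"],float))[0],np.array(c["t"],float),K,np.array([c["k1"],0,0,0.]))[0][:,0]
def down(yaw): # tool z down, tool y (closing) along heading yaw
    y=np.array([np.cos(yaw),np.sin(yaw),0]);z=np.array([0,0,-1.]);x=np.cross(y,z)
    return Ro.from_matrix(np.c_[x,y,z]).as_rotvec()
E
python3 - <<'E'
from h import *
np.set_printoptions(precision=4,suppress=True)
t=bot.read_camera("top");s=bot.read_camera("scene")
T=lambda u,v,z:atz(t,(250+(u+.5)/6-.5,140+(v+.5)/6-.5),z)
ring=T(318,430,.098);o,d=ray(s,(205+330/6,175+97/6));rs=o+d*(.098-o[2])/d[2]
print("ring",ring,rs)
a,b=T(287,150,.108),T(53,340,.108);m=(a+b)/2;e=(a-b)/np.linalg.norm(a-b)
n=np.array([e[1],-e[0],0]);n=n if n@(ring-m)>0 else -n
ax=m-.0375*n;print("len",np.linalg.norm(a-b),"axis",ax,"arm",np.degrees(np.arctan2(n[1],n[0])))
# rack corners top image
c=[atz(t,(p[0]*.7,p[1]*.7),.108) for p in((398,196),(427,237),(372,282),(342,247))];print("axis2",np.mean(c,0))
# foot/disc: check: angle of features about axis
for nm,p in dict(ring=ring,rs=rs,n_in=T(405,198,.045),n_out=T(478,199,.045),p2lo=T(375,310,.0425)).items():
    v=(p-ax)[:2];print(nm,p,np.hypot(*v),np.degrees(np.arctan2(v[1],v[0])))
print(bot.current_tool_rot(),down(0))
E
```

```text
ring [ 0.4875 -0.0668  0.098 ] [ 0.4899 -0.0621  0.098 ]
len 0.12315717586053167 axis [0.5917 0.0172 0.108 ] arm -140.8014676906301
axis2 [0.5925 0.0146 0.108 ]
ring [ 0.4875 -0.0668  0.098 ] 0.13380394607203092 -141.11259950392048
rs [ 0.4899 -0.0621  0.098 ] 0.12905518305709343 -142.0872604518339
n_in [ 0.5912 -0.1083  0.045 ] 0.12554389583951853 -90.20970703126916
n_out [ 0.5908 -0.1399  0.045 ] 0.15719384593426006 -90.31593260453417
p2lo [ 0.5428 -0.0951  0.0425] 0.1225252904472936 -113.48505888235414
[-3.1201 -0.3617 -0.0001] [2.2214 2.2214 0.    ]
```

```bash
python3 - <<'E'
from h import *
ax=np.array([.5918,.0165]);r=.135
print(bot.current_clock())
for f in(90,-90):
    for a in(-141,-115,-90):
        A=np.radians(a);p=np.r_[ax+r*np.array([np.cos(A),np.sin(A)]),.09]
        q=bot.inverse_kinematics(p,down(A+np.radians(f)));print(f,a,p,None if q is None else np.round(q,2))
A=np.radians(-141);p=np.r_[ax+r*np.array([np.cos(A),np.sin(A)]),.20]
best=None
for f in(90,-90):
    q=bot.inverse_kinematics(p,down(A+np.radians(f)))
    if q is not None and (best is None or abs(q[5])<abs(best[0])): best=(q[5],f)
f=best[1];print(f)
bot.goto(p,down(A+np.radians(f)))
w=bot.read_camera("wrist");cv2.imwrite("pics/w1.png",cv2.resize(w["pixels"],(800,600),interpolation=cv2.INTER_CUBIC))
print(bot.current_clock(),bot.current_ee_pos())
R=np.array([*ax,0])+np.array([r*np.cos(A),r*np.sin(A),0])
print("pred ring",proj(w,[R+[0,0,.098],R+[0,0,.116],R+[0,0,.08]])/.7)
print("pred notch",proj(w,[[*(ax+r*np.array([np.cos(B),np.sin(B)])),.045] for B in np.radians([-90.3])])/.7)
E
```

```text
0.3
90 -141 [ 0.4868853  -0.06845825  0.09      ] [-0.39  0.08  1.94 -0.    1.12  0.5 ]
90 -115 [ 0.53474653 -0.10585155  0.09      ] [-0.42  0.21  1.79  0.    1.13  0.02]
90 -90 [ 0.5918 -0.1185  0.09  ] [-0.4   0.35  1.62 -0.    1.17 -0.4 ]
-90 -141 [ 0.4868853  -0.06845825  0.09      ] [-0.39  0.08  1.94 -0.    1.12 -2.64]
-90 -115 [ 0.53474653 -0.10585155  0.09      ] None
-90 -90 [ 0.5918 -0.1185  0.09  ] [-0.4   0.35  1.62  0.    1.17  2.74]
90
2.525 [ 0.48690403 -0.0692602   0.20003866]
pred ring [[394.00423269 299.82842626]
 [394.00806576 307.7788724 ]
 [394.00084818 292.8075434 ]]
pred notch [[550.2695724  208.47885323]]
```

View pics/w1.png

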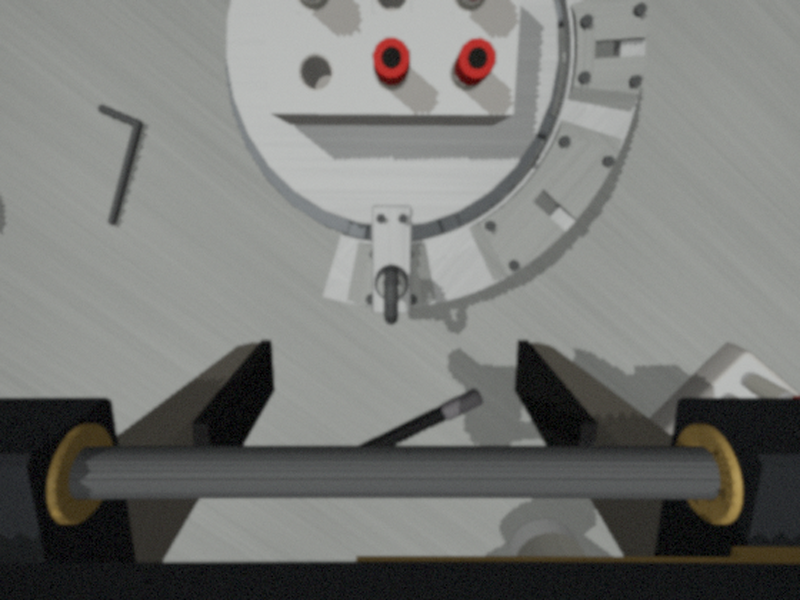

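The wrist view shows the ring at about (391,297), with the arm upright in the picture, so the yaw is right. Notch 2 is centred at about (557,208), running from inner end (541,196) to outer end (573,222).

```bash
python3 - <<'E'
from h import *
np.set_printoptions(precision=4,suppress=True)
w=bot.read_camera("wrist");P=lambda u,v,z:atz(w,(u*.7,v*.7),z)
ring=P(391,297,.098);print("ring",ring)
b1,b2=P(391.5,208,.058),P(391.5,250,.058);d=b1-b2;print("arm dir",np.degrees(np.arctan2(-d[1],-d[0])))
l,r=P(274,116,.108),P(512,117,.108);d=r-l;print("rack edge dir",np.degrees(np.arctan2(d[1],d[0]))-90,"mid",(l+r)/2,np.linalg.norm(d))
for axy in((ring[:2]-.135*np.array([np.cos(np.radians(-141)),np.sin(np.radians(-141))])),np.array([.5918,.0165])):
    print("axis",axy)
    for uv in((541,196),(557,208),(570,221)):
        v=P(*uv,.045)[:2]-axy;print(np.hypot(*v),np.degrees(np.arctan2(v[1],v[0])))
E
```

```text
ring [ 0.4871 -0.066   0.098 ]
arm dir -141.15295556038438
rack edge dir -141.30635968657214 mid [ 0.5642 -0.0054  0.108 ] 0.12252407184097194
axis [0.592  0.0189]
0.12704011605838358 -89.49160651655565
0.14073737795089888 -89.14717395979253
0.15347290512336453 -89.50342728536597
axis [0.5918 0.0165]
0.12460919450640541 -89.38491278846688
0.13830789911860475 -89.04499514655521
0.15104189717138672 -89.41559550439432
```

```bash
python3 - <<'E'
from h import *
np.set_printoptions(precision=4,suppress=True)
A=np.radians(-141.2);u=np.array([np.cos(A),np.sin(A),0]);t=np.array([-u[1],u[0],0])
rot=down(A+np.pi/2);p=np.array([.4872,-.0664,.080])
bot.set_gripper(.4)
bot.goto(p+[0,0,.06],rot);bot.line_to(p,max_speed=.06)
f0=np.array(bot.current_contact_force());print("f0",f0)
for o in(.2,.15,.12,.0):
    bot.set_gripper(o,3);f=np.array(bot.current_contact_force())-f0
    print(o,bot.current_opening(),bot.current_grip_force(),"t,u,z",f@t,f@u,f[2])
print(bot.current_ee_pos(),bot.current_clock())
w=bot.read_camera("wrist");cv2.imwrite("pics/w2.png",cv2.resize(w["pixels"][100:380,100:470],None,fx=2,fy=2,interpolation=cv2.INTER_CUBIC))
E
```

```text
f0 [ 0.4901 -0.7555 -0.332 ]
0.2 0.19638340153132677 0.0 t,u,z -0.32586447757142123 0.4611821618819774 0.1314516554411566
0.15 0.14962840984582454 0.0 t,u,z -0.3697474677176059 -0.21459259962999838 -0.11339860050795814
0.12 0.12244215968495312 0.0 t,u,z -0.7041995826910713 0.17863466883708357 0.9007926871279042
0.0 0.08371800349905913 2.999913651510724 t,u,z 0.04656714913146742 -0.39257060652952136 -0.041959799892746896
[ 0.4872 -0.0664  0.08  ] 6.2
```

View pics/w2.png

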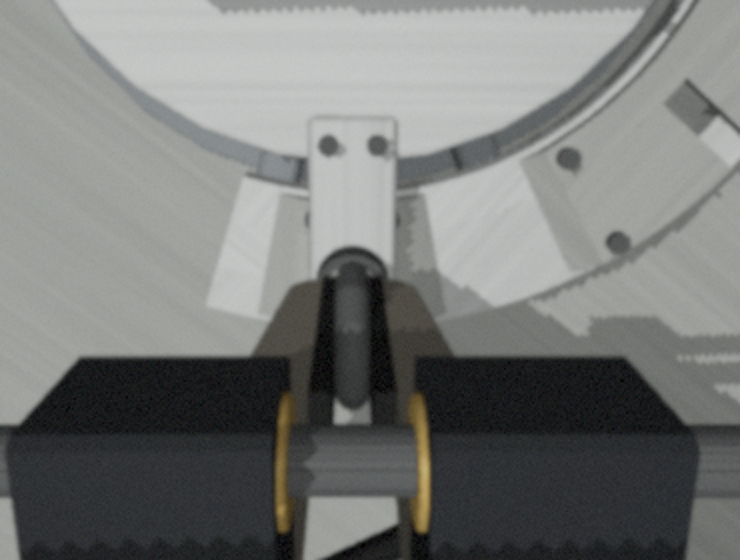

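The ring is held between both pads, centred at about (352,340), and the side load is near zero. Next I firm the grip and lift.

```bash
cat >> h.py <<'E'
AX=np.array([.592,.018]);A0=np.radians(-141.2)
def ut(a): return np.array([np.cos(a),np.sin(a),0]),np.array([-np.sin(a),np.cos(a),0])
def force(a):
    f=np.array(bot.current_contact_force());u,t=ut(a);return np.round([f@t,f@u,f[2]],1)
E
python3 - <<'E'
from h import *
u,t=ut(A0);print(force(A0))
for g in(15,40):
    bot.set_gripper(0,g);bot.hold(.2);print(g,bot.current_grip_force(),force(A0))
p=np.array(bot.current_ee_pos())
for h in(.002,.005,.009,.0125):
    bot.line_to(p+[0,0,h],max_speed=.02);print(h,force(A0))
bot.hold(.3);print(force(A0),bot.current_ee_pos(),bot.current_clock())
w=bot.read_camera("wrist");cv2.imwrite("pics/w3.png",cv2.resize(w["pixels"][100:380,100:470],None,fx=2,fy=2,interpolation=cv2.INTER_CUBIC))
E
```

```text
[ 0.3  0.2 -1. ]
15 14.99680763692595 [ 0.   0.2 -0.5]
40 39.9840967124328 [ 1.2  0.1 -1.3]
0.002 [ 0.4 -1.6 -5.1]
0.005 [-0.  -1.8 -6.7]
0.009 [-0.5 -1.8 -7.8]
0.0125 [-2.  -2.1 -9.3]
[-1.4 -1.5 -9.6] [ 0.48702637 -0.06630956  0.09231592] 8.6083
```

```bash
python3 - <<'E'
from h import *
p=np.array(bot.current_ee_pos());v=p[:2]-AX;a0=np.arctan2(v[1],v[0]);r=np.hypot(*v);z=p[2];print(np.degrees(a0),r)
for k in range(1,46,2):
    a=a0+np.radians(k);u,t=ut(a)
    bot.line_to(np.r_[AX+r*u[:2],z],rot=down(A0+np.radians(k)+np.pi/2),max_speed=.04)
    f=force(a); r-=np.clip(-f[1],-6,6)*-1e-4 if abs(f[1])>3 else 0
    if k%4==1: print(k,f,round(r,4))
    if abs(f[0])>15 or abs(f[1])>20 or f[2]>-6: print("stop",k,f);break
print(np.degrees(a),bot.current_clock(),bot.current_ee_pos())
w=bot.read_camera("wrist");cv2.imwrite("pics/w4.png",cv2.resize(w["pixels"][100:380,100:470],None,fx=2,fy=2,interpolation=cv2.INTER_CUBIC))
E
```

```text
-141.22119481318987 0.13464756511026316
1 [ 0.7 -2.7 -9.6] 0.1346
5 [ 1.8 -1.9 -9.7] 0.1346
9 [ 0.9 -1.5 -8.8] 0.1346
13 [  1.9  -0.6 -10.1] 0.1346
17 [  2.4   0.2 -10.4] 0.1346
21 [ 1.9  1.2 -9.3] 0.1346
25 [ 1.1  2.7 -8.5] 0.1346
29 [ 0.9  4.9 -9.1] 0.1337
33 [  1.6   9.2 -10.2] 0.1325
37 [ 1.3 12.9 -9.1] 0.1313
41 [ 0.3 15.8 -9.2] 0.1301
45 [  1.2  19.  -10. ] 0.1289
-96.22119481318988 14.775 [ 0.57840861 -0.11605245  0.09326763]
```

View pics/w4.png

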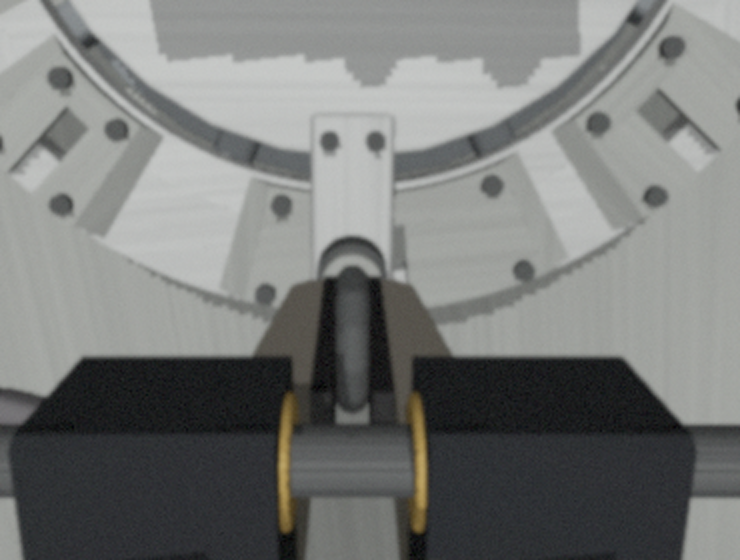

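Notch 2 is just peeking out to the right of the arm, with its right edge at about u 407 and the pin at about 352, so roughly 5° remain. The radial correction had the wrong sign, so I'll fix it. Then I'll ease the pin down onto the plate and free the ring within a loose cage.

```bash
python3 - <<'E'
from h import *
p=np.array(bot.current_ee_pos());v=p[:2]-AX;a=np.arctan2(v[1],v[0]);r=np.hypot(*v);u,t=ut(a);print(np.degrees(a),r,p[2])
for i in range(12):
    f=force(a)
    if abs(f[1])<2: break
    p=p+u*np.clip(f[1]*4e-5,-6e-4,6e-4)*1.5;bot.line_to(p,max_speed=.02)
print("radial",i,f,np.hypot(*(p[:2]-AX)))
fz=force(a)[2]
while p[2]>.0865:
    p[2]-=.0004;bot.line_to(p,max_speed=.01);f=force(a);print(round(p[2],4),f)
    if f[2]>-5: break
print(bot.current_clock(),bot.current_ee_pos())
E
```

```text
-95.81427829815121 0.13472227173888193 0.09325380146036714
radial 1 [ 0.9  1.8 -9.9] 0.13562227173888192
0.0929 [ 0.8  1.5 -9.4]
0.0925 [ 0.8  0.8 -9.3]
0.0921 [ 1.8  0.4 -9.4]
0.0917 [ 1.1 -0.1 -9.1]
0.0913 [ 1.5 -0.7 -9.1]
0.0909 [ 1.6 -0.6 -9.1]
0.0905 [ 1.6 -2.  -8.8]
0.0901 [ 1.6 -2.4 -9.2]
0.0897 [ 1.7 -2.3 -9. ]
0.0893 [ 0.9 -2.9 -8.9]
0.0889 [ 0.3 -2.5 -6.1]
0.0885 [-1.4 -3.7 -3. ]
18.2833 [ 0.57833076 -0.11687458  0.08890171]
```

```bash
python3 - <<'E'
from h import *
p=np.array(bot.current_ee_pos());v=p[:2]-AX;a0=np.arctan2(v[1],v[0]);r=np.hypot(*v);u,t=ut(a0);z=p[2]
bot.set_gripper(.12,10);bot.hold(.1);b=force(a0);print("base",b,bot.current_opening())
hist=[]
for i in range(1,41):
    k=i*.5/135;a=a0+k;u,t=ut(a)
    bot.line_to(np.r_[AX+r*u[:2],z],rot=down(a+np.pi/2),max_speed=.02)
    f=force(a)-b;hist.append((round(i*.5,1),*np.round(f,1)))
    if f[0]<-9: print("stop");break
for h in hist: print(*h)
print(np.degrees(a),bot.current_clock())
w=bot.read_camera("wrist");cv2.imwrite("pics/w5.png",cv2.resize(w["pixels"][100:380,100:470],None,fx=2,fy=2,interpolation=cv2.INTER_CUBIC))
E
```

```text
base [ 0.6  0.4 -0.2] 0.11631132099847115
stop
0.5 -1.0 -0.8 0.1
1.0 -0.1 -0.8 -0.1
1.5 -1.5 -1.3 0.7
2.0 -4.1 -0.9 1.9
2.5 -5.6 -0.2 3.5
3.0 -8.3 -0.4 3.6
3.5 -6.8 0.3 3.0
4.0 -6.9 -0.7 3.3
4.5 -7.1 -0.8 3.3
5.0 -7.7 -0.6 3.4
5.5 -6.4 -0.3 3.3
6.0 -7.2 -0.4 3.4
6.5 -6.5 -0.7 3.2
7.0 -6.7 -0.6 3.8
7.5 -6.7 -0.7 3.8
8.0 -6.7 -0.8 3.0
8.5 -7.5 -0.4 3.6
9.0 -6.8 -0.9 2.8
9.5 -6.5 -0.7 1.9
10.0 -7.1 0.2 2.4
10.5 -7.3 0.1 2.0
11.0 -6.7 0.6 1.4
11.5 -5.0 0.2 0.7
12.0 -4.1 0.0 -1.7
12.5 -0.7 0.4 -0.3
13.0 -1.3 -0.9 0.8
13.5 -0.7 -0.6 0.4
14.0 -0.8 -0.5 0.9
14.5 -2.3 -0.4 1.7
15.0 -1.7 -0.8 0.9
15.5 -2.1 -0.1 0.6
16.0 -2.5 -0.1 1.0
16.5 -3.0 -0.1 0.3
17.0 -5.5 0.0 2.9
17.5 -6.5 -1.1 4.0
18.0 -8.9 0.0 5.2
18.5 -9.7 0.0 6.2
-87.93539853819631 27.9
```

View pics/w5.png

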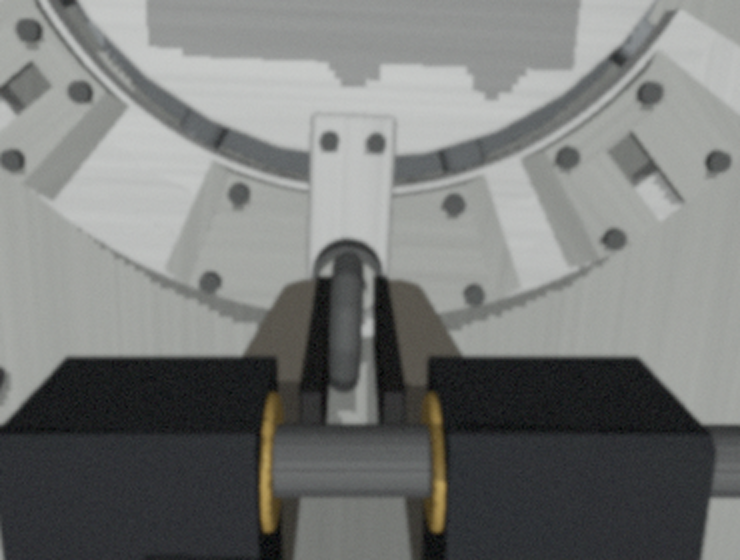

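The arm now sits centred between plate 2's screws, at about (240,193) and (455,203), and the ring has dropped. I'll back off to relieve the side load, open the fingers and retreat, then check.

```bash
python3 - <<'E'
from h import *
p=np.array(bot.current_ee_pos());v=p[:2]-AX;a=np.arctan2(v[1],v[0]);u,t=ut(a)
p=p-t*.0035;bot.line_to(p,max_speed=.02);print(force(a))
bot.set_gripper(.4);p[2]+=.08;bot.line_to(p,max_speed=.08);print(force(a),p)
s=bot.read_camera("scene");w=bot.read_camera("wrist")
an=np.radians(-90.9);R=np.r_[AX+.135*np.array([np.cos(an),np.sin(an)]),0]
# ring top/bottom/outer predicted for home and riding
for nm,c,(x,y) in(("scene",s,(205,175)),("w",w,(100,100))):
    print(nm,[np.round(proj(c,[R+[0,0,h+d]])[0],1) for h in(0,.0085) for d in(.08,.116)])
a=cv2.resize(w["pixels"][100:380,100:470],None,fx=1.5,fy=1.5,interpolation=cv2.INTER_CUBIC)
c=proj(s,[R+[0,0,.09]])[0].astype(int);print(c)
b=s["pixels"][c[1]-30:c[1]+30,c[0]-30:c[0]+30]
b=cv2.resize(b,(240,240),interpolation=cv2.INTER_CUBIC)
im=np.zeros((600,800,3),np.uint8);im[:420,:555]=a[:,:555];im[:240,557:797]=b
cv2.imwrite("pics/w6.png",im);print(bot.current_clock())
E
```

```text
[ 0.4 -0.6  0.8]
[-0.3 -0.7 -0.1] [ 0.59144417 -0.11752266  0.16871622]
scene [array([228.2, 217.4]), array([226.9, 210.8]), array([227.9, 215.9]), array([226.6, 209.2])]
w [array([274.4, 214.7]), array([274.1, 228. ]), array([274.3, 217.5]), array([274. , 231.7])]
[227 215]
30.175
```

View pics/w6.png

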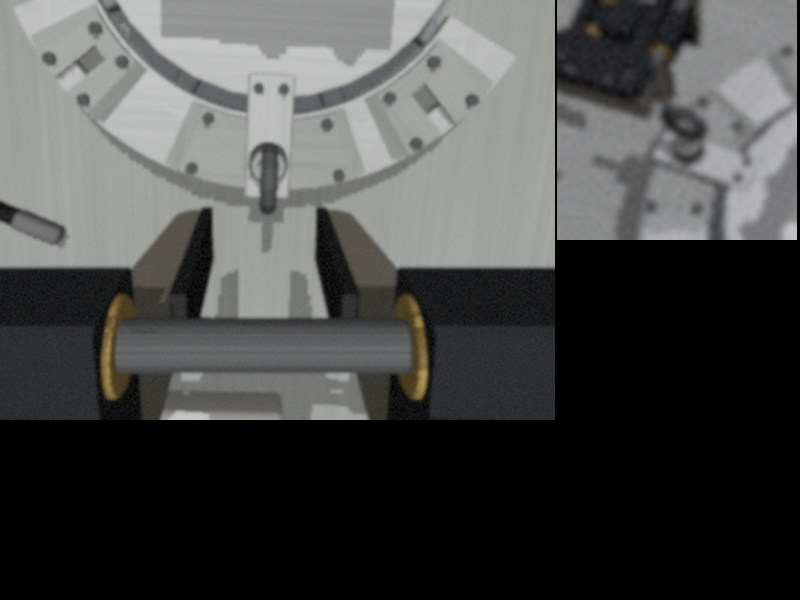

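```bash
python3 - <<'E'
from h import *
# arm angle -90.9; reproduce w1 relative pose (TCP was at (.4869,-.0693,.200), yaw for -141)
d=np.radians(-90.9+141.2);c,s=np.cos(d),np.sin(d)
q=np.array([.48690-AX[0],-.06926-AX[1]]);p=np.r_[AX+[c*q[0]-s*q[1],s*q[0]+c*q[1]],.200]
bot.line_to(p,rot=down(np.radians(-141)+d+np.pi/2),max_speed=.08);bot.set_gripper(1.0);bot.hold(.3)
w=bot.read_camera("wrist")["pixels"];w=cv2.resize(w,(800,600),interpolation=cv2.INTER_CUBIC);o=cv2.imread("pics/w1.png")
im=np.hstack([cv2.resize(i[190:340,340:440],None,fx=4,fy=4,interpolation=cv2.INTER_CUBIC) for i in(o,w)])
cv2.imwrite("pics/w7.png",im);print(bot.current_clock())
E
```

```text
31.9833
```

View pics/w7.png

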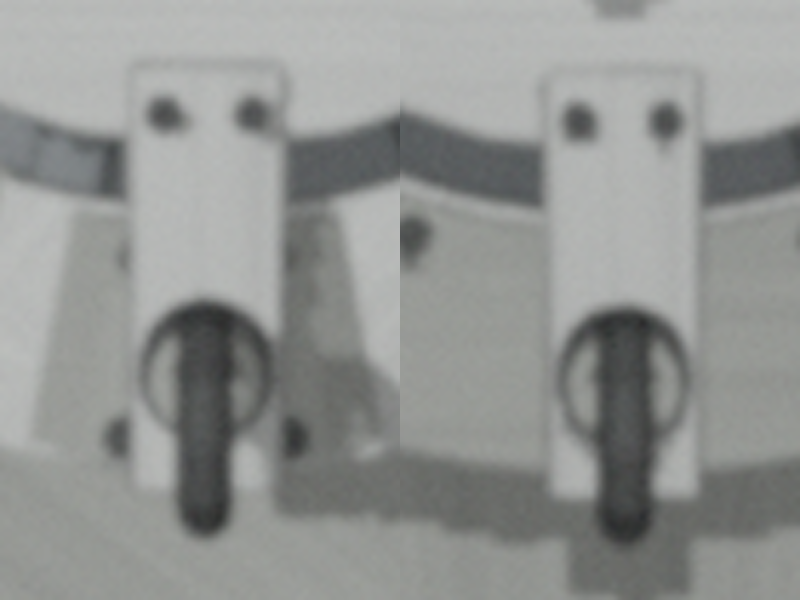

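The ring end overhangs the arm end by 45 px before (left) and after (right). An 8.5 mm lift would shift it by about 20 px, so the pin is fully home.

```bash
python3 -c "
from workcell import bot
print(bot.job_done())"
```

```text
the job is handed in; nothing more can be done
None
```

I swung the stand about 50° anticlockwise to the second notch, where the pin dropped fully home by the before/after camera check; I then let go of the ring and handed the job in at about 32 s (no verdict was returned).

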